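Slide the beater-box lid past its spring catch

ROBOT

A 6-joint arm with a two-finger parallel gripper is mounted at the origin on the work surface. World frame = base frame: x ahead of the robot, y to its left, z up, the work surface at z = 0. Lengths are in m, angles in rad, forces in N, time in s.
With the tool pointing down it reaches from about 0.35 to 0.975 m from the base axis. Payload 17.4 kg.
Tool frame: the origin (TCP) lies at the very end of the fingers, on their centre line; the grasp point (between the pads) lies 19 mm behind it (env.grip_depth is the distance from the TCP to the grasp point, in m); z points along the fingers, y is the direction in which the jaws open and shut (so a half turn about z gives the same grasp; the last joint's range is limited). The gripper opens to 85 mm and grips with 20 to 120 N. Pads are 22 mm wide; open, the fingers measure 114 mm over their backs; the gripper's body (76 mm by 85 mm) begins 54 mm behind the grasp point. The pads swing forward as they close: fully open they stand 13 mm farther back than shut.
Start: joints at [-1.323, 0.116, 1.442, -0, 1.584, -0.038], TCP at [0.19, -0.648, 0.231] pointing down, gripper open.
Joint ranges: [-2.83, 2.83], [-0.83, 2.19], [0.07, 2.5], [-1.14, 4.28], [0.01, 3], [-2.97, 2.97]. Speed limits (rad/s): [1.89, 1.89, 2.22, 3.14, 3.14, 3.14].

INTERFACE

Orientations are given as a unit quaternion [w, x, y, z].
In Python, from workcell import get_state, eyes, order, env gives the robot as it stands.
- The arm moves only by the tool apply_moves, never from a script. Its argument "rows" is a list of rows, each an object with "dp": the shift along the tool's x, y, z in cm, a list of three; "yaw": the turn about the tool's z in rad; "grip": the finger opening in cm, from 0 to 8.54. In form: [{"dp": [tx, ty, tz], "yaw": yaw, "grip": grip}, ...]. A call has exactly 10 rows; each row shifts and turns the commanded pose from where the row before left it, along the tool's axes as they then stand; what a row does not reach is not made up. A row lasts 1/10 s, in which the tool goes at most 50 mm and 8.59 degrees, less where a joint would pass 70% of its speed; a pose out of reach is approached as far as the arm can. A call is refused whole if a number of a shift passes 5 or a number of a turn 0.15, either way. A call with a gripper value outside its range is refused whole. The fingers move at their own pace and stop on an object; "squeeze" is the grip in N (left out, the last holds). Time passes only in rows, so rows that do not move let the fingers close, or fill a call up. It gives the time, the measured TCP pose, the force and the opening at its end, in the units of the state.
- get_state(): the state, without advancing time (a new reading comes with each control period).
- eyes.grab_frame(name): name is "side" or "top"; returns a dict with "color" (480x640x3 uint8, red, green, blue), "K" (3x3 intrinsics, pixels), "rvec" (rotation vector, rad) and "tvec" (3), from world to camera coordinates, as OpenCV has them. Camera axes: x right, y down, z forward; pixel columns grow to the right and rows downward; lengths in m; the calibration is good to about 2 mm. A picture is of the moment at which its call begins. There is no depth.
- order.sign_off(): hands the job in, once; it reports no verdict.
The state is a dict: "time": time; "q": joint angles; "joint_velocities": joint speeds; "effort": joint torques, N m; "ee_pos": TCP position; "ee_rot": TCP orientation; "wrist_force": force on the tool from outside, world axes, zero at the start; "ft_torque": the same for the moment, N m; "width": finger opening in m.
Only numpy, scipy, OpenCV 4.12 (cv2) and the standard library are available. Lean on these libraries where they do the work, as an engineer would, in place of code of your own. Each camera call takes 0.05 s, during which the arm holds its last target.

TASK

Cover the mixer's beaters: with a fingertip press the spring-loaded steel bar on the side of the wooden attachment box down and, keeping it held down, push the lid by its lug along the box to the beater half, past the catch tooth. Then let go and come away, so that the bar springs fully back up behind the lid and locks it there. Only press and push: lift or pick up nothing, and leave the jar, jug, mixer and spatula where they are.

Things in the scene. Friction and masses are not known exactly. Their poses are not given: they have to be found in the camera images.
- box: Open light-wood box fixed to the counter, 120 x 326 mm, 68 mm high; origin: centre of that underside, z up. The lid slides along box y, from the -y half to the +y half, where two steel beaters lie in an open compartment. Lid ledges are 56 mm high, under aluminium lips with tops at 68 mm. Inner faces of the end walls: y = -155 and +155 mm. The spring bar runs along the -x side.
- lid: Loose wooden half lid, 104 (x) x 140 (y) x 6 mm, 0.2 kg, captive under the lips with 2 mm play; it slides easily (waxed). Origin: centre of its underside, 56 mm high; axes as the box's. Its origin starts at box y = -84 to -77 mm; locked at the far end it is between +75 and +85 mm. If the tooth rubs beneath it, the push takes a few newtons more.
- home (a point): Point fixed in the box (box x 0, y +80, z 56 mm): where the lid's origin belongs when the lid is home, give or take 5 mm along box y.
- lug (a point): Centre of the lid's push lug: a dark wooden arm rising from the lid and reaching to -x above the steel bar; 16 mm wide along y, 83 to 103 mm above the counter, x = -96 to -26 mm from the lid's origin. This point is at x -78, y 0, z +37 mm from the lid's origin, straight above the bar's centre line. Push its flat -y face with the finger that presses the bar.
- bar_top (a point): Centre of the steel spring bar's top face, moves with it. Bar 28 mm wide (box x), 280 mm long (box y), centre line at box x -78 mm. Top 80 mm above the counter when up, 70 mm fully down. At its middle a tooth 10 mm wide in y reaches under the near lip into the lid's path, top at 63.5 mm when up; it clears the lid once the bar is 8 mm down.
- bar (a joint): Depression of the spring bar: 0 = fully up, tooth locking the lid at whichever end it is; 0.010 m = fully down, at its stop. Springs back by itself; about 3 N starts it, about 6 N takes it fully down; it goes straight down wherever along it one presses.
- jar: Bystander: plastic screw-top jar, 84 mm across, 115 mm tall; origin at the centre of its underside.
- jug: Bystander: glass measuring jug, 100 mm across, 120 mm tall, with a handle reaching 84 mm from its axis; origin at the centre of its underside.
- mixer: Bystander: steel hand mixer with a side lever, standing left of the box, 90 x 200 mm, 143 mm tall; origin at the centre of its underside.
- spatula: Bystander: green silicone spatula, 260 mm long, lying flat; origin at the underside of its middle.
Not all that is in view belongs to the job. There is more than one size of the lid; the job needs the smallest.

How it is judged:
By the outcome, as a careful person would: the job done as asked, in the order asked, and still so for the second after the job is handed in, with the robot touching nothing.
It also fails if it takes over 45 s, if anything falls off the work surface, if the arm or the gripper's body presses on something with over 40 N, if the wrist force passes 120 N, or if a joint passes its speed limit or range.

## Working session

There is one attempt and no reset: what is moved stays moved. The work goes in short steps, Python scripts to look and compute and a tool call to move; the robot and the scene stay as the last step left them, time stands still between calls to the robot, and variables do not carry over. Pictures are saved under pics/ and viewed, and the job is handed in when it is done.

Besides the shell and the picture viewer there is one more tool, called after "Request:" as name(argument=value, ...) on one line, values as JSON. apply_moves: Moves the arm, as the interface text tells. Its arguments: {"type":"object","properties":{"rows":{"type":"array"},"squeeze":{"type":"number"}},"required":["rows"]}

```bash
mkdir -p pics; ls; python3 - <<'E'
from workcell import get_state, eyes, order, env
import cv2
print(get_state())
for n in("side","top"):
    f=eyes.grab_frame(n); cv2.imwrite(f"pics/{n}0.png",f["color"][...,::-1]); print(n,f["K"],f["rvec"],f["tvec"])
E
```

```text
pics
{'time': 0.0, 'q': array([-1.32282796e+00,  1.16505553e-01,  1.44229857e+00, -1.87314632e-05,
        1.58399309e+00, -3.77956314e-02]), 'joint_velocities': array([-8.66022516e-04,  1.07649577e-03, -3.33823163e-04, -1.59099870e-04,
       -9.68320428e-05,  1.72303184e-03]), 'effort': array([ 2.07721569e-03, -7.31982422e+01, -6.32495499e+01,  2.09766267e-05,
        6.14224991e-03,  9.54162402e-07]), 'ee_pos': array([ 0.19021627, -0.64743648,  0.2305283 ]), 'ee_rot': array([-5.97977674e-04,  9.89809558e-01,  1.42396192e-01, -7.24885810e-05]), 'wrist_force': array([0.03723189, 0.1584052 , 0.29388816]), 'ft_torque': array([0.01066158, 0.06144945, 0.00160162]), 'width': 0.08535939390906827}
side [[559.42171073   0.         327.16067189]
 [  0.         559.42171073 242.61655532]
 [  0.           0.           1.        ]] [ 0.32429935 -2.72821596  1.25562696] [0.53465005 0.13529795 1.38356794]
top [[510.18201849   0.         313.60111381]
 [  0.         510.18201849 247.61158218]
 [  0.           0.           1.        ]] [ 2.14842797 -2.15412061  0.17553233] [0.00705556 0.55226965 1.33225928]
```

View pics/side0.png

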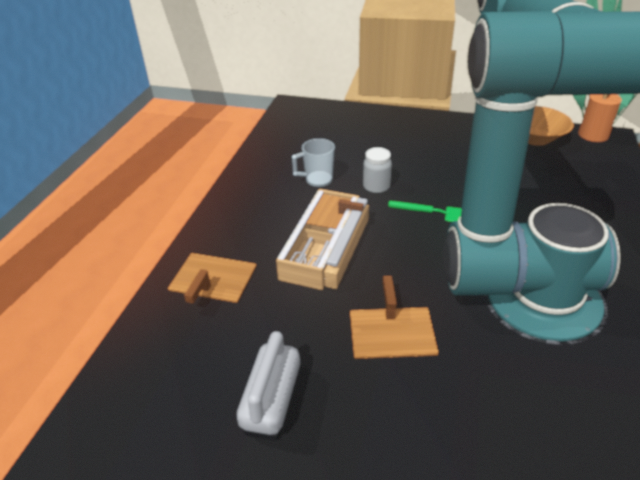

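View pics/top0.png

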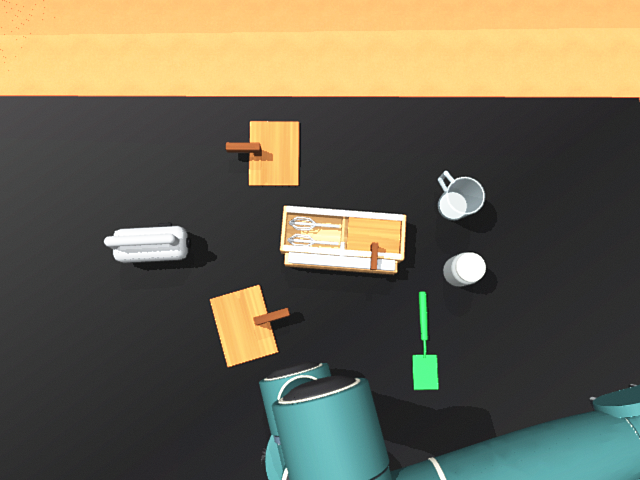

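Candidates for the lid:
- In the box: top view (375,238), lug at (375,256).
- Loose, upper left: (275,153).
- Loose, lower left: (245,326), larger.

The one captive in the box is the smallest and fits the description. I'll check it in a close crop and measure.

```bash
cat > h.py <<'E'
import numpy as np,cv2
from workcell import get_state, eyes, order, env
def ray(f,uv,z):
    R=cv2.Rodrigues(np.array(f["rvec"]))[0];t=np.array(f["tvec"]).ravel()
    d=R.T@np.linalg.inv(f["K"])@np.array([uv[0],uv[1],1.]);c=-R.T@t
    return c+d*(z-c[2])/d[2]
def proj(f,P):
    return cv2.projectPoints(np.atleast_2d(np.array(P,float)),np.array(f["rvec"]),np.array(f["tvec"]),np.array(f["K"]),None)[0][:,0]
def crop(f,x0,y0,w,h,s,name):
    c=f["color"][y0:y0+h,x0:x0+w,::-1]; cv2.imwrite(name,cv2.resize(c,None,fx=s,fy=s,interpolation=cv2.INTER_CUBIC))
E
python3 - <<'E'
from h import *
f=eyes.grab_frame("top"); crop(f,270,195,150,90,5,"pics/topc.png")
g=eyes.grab_frame("side"); crop(g,265,180,120,115,5,"pics/sidec.png")
for uv,z in [((284,206),.068),((406,214),.068),((404,259),.068),((281,251),.068),((375,256),.1)]: print(uv,ray(f,uv,z).round(4))
E
```

```text
(284, 206) [0.6606 0.0846 0.068 ]
(406, 214) [ 0.6386 -0.2412  0.068 ]
(404, 259) [ 0.5175 -0.2322  0.068 ]
(281, 251) [0.5394 0.0919 0.068 ]
(375, 256) [ 0.5214 -0.1514  0.1   ]
```

View pics/topc.png

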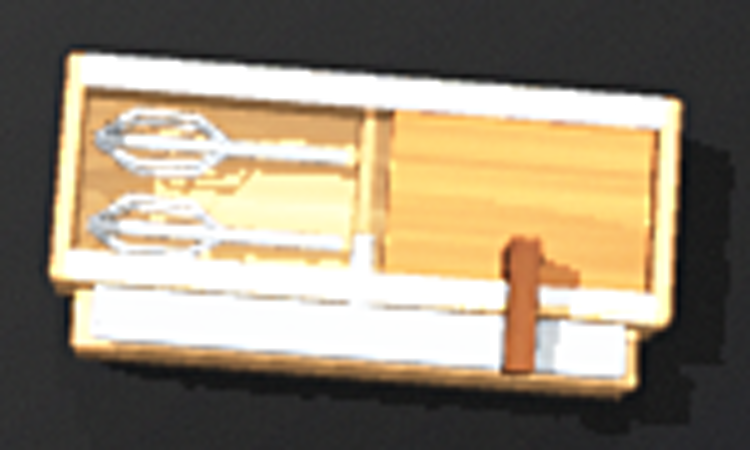

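View pics/sidec.png

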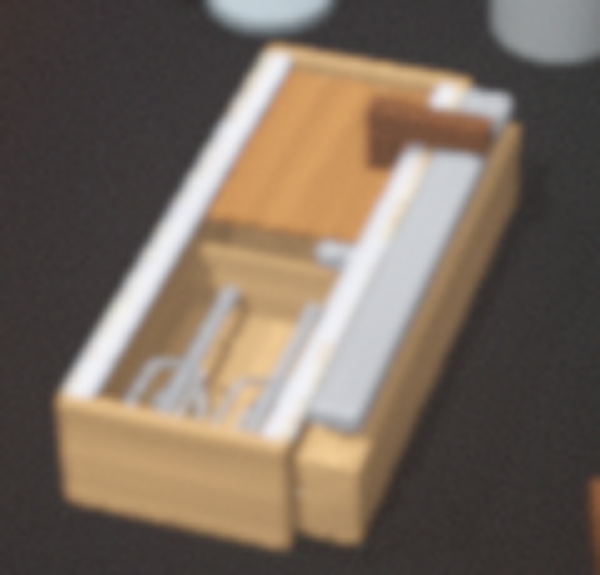

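The crop confirms it: box rim corners in the top view are at about (284,205), (406,215), (404,260), (280,252). The captive lid is on the right half, its lug at (373–378,243–269) lies over the pale bar, and the beaters are on the left. Next I'll check the fitted box frame in both views.

```bash
cat >> h.py <<'E'
C=np.array([.589,-.0742]);YA=np.array([.0675,.9977]);XA=np.array([.9977,-.0675])
def W(x,y,z): return np.r_[C+(x*XA+y*YA)/1000,z/1000]
E
python3 - <<'E'
from h import *
f=eyes.grab_frame("top");g=eyes.grab_frame("side")
# rectangle fit of box: threshold bright non-black
pts=[W(x,y,68) for x,y in((60,163),(60,-163),(-60,-163),(-60,163))]
bar=[W(x,y,80) for x,y in((-64,140),(-64,-140),(-92,-140),(-92,140))]
lug=[W(x,-80+y,103) for x,y in((-26,8),(-26,-8),(-96,-8),(-96,8))]
for fr,n,(x0,y0,w,h) in((f,"top",(270,195,150,90)),(g,"side",(265,180,120,115))):
    s=5;im=cv2.resize(np.ascontiguousarray(fr["color"][y0:y0+h,x0:x0+w,::-1]),None,fx=s,fy=s,interpolation=cv2.INTER_CUBIC)
    for P,c in((pts,(0,0,255)),(bar,(255,0,0)),(lug,(0,255,0))):
        p=((proj(fr,P)-[x0,y0]+.5)*s).astype(int); cv2.polylines(im,[p.reshape(-1,1,2)],True,c,1)
    cv2.imwrite(f"pics/{n}_ov.png",im)
    # lug mask
    hsv=cv2.cvtColor(fr["color"],cv2.COLOR_RGB2HSV)
print(W(-78,-118,80),W(-78,-80,80),W(-78,57,80))
E
```

```text
[ 0.5032144 -0.1866636  0.08     ] [ 0.5057794 -0.148751   0.08     ] [ 0.5150269 -0.0120661  0.08     ]
```

View pics/top_ov.png

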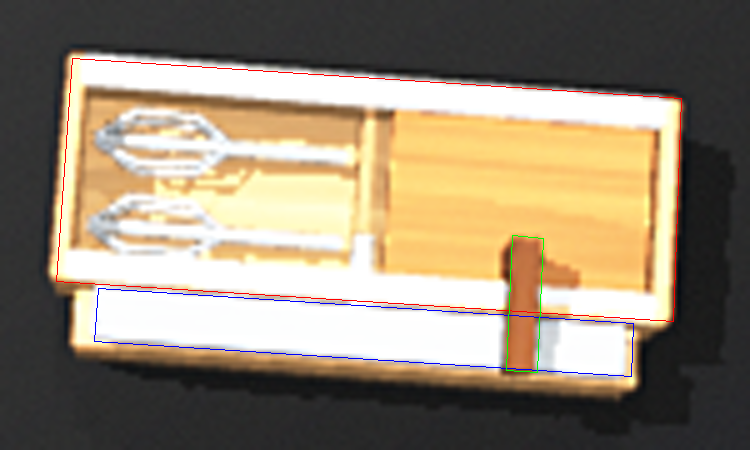

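View pics/side_ov.png

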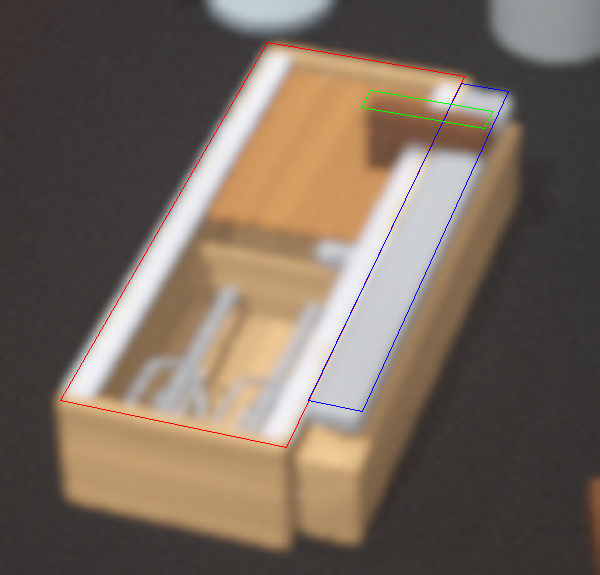

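Offset from the overlay: about +2 mm in y and −1.5 mm in x, so the centre is C ≈ (0.5875, −0.0722). The press point at box (−78,−118) is then about world (0.502, −0.185). I'll move there at height and shut the fingers.

Request:
apply_moves(rows=[{"dp":[2.9,-2.4,0],"yaw":0,"grip":0},{"dp":[2.9,-2.4,0],"yaw":0,"grip":0},{"dp":[2.9,-2.4,0],"yaw":0,"grip":0},{"dp":[2.9,-2.4,0],"yaw":0,"grip":0},{"dp":[2.9,-2.4,0],"yaw":0,"grip":0},{"dp":[2.9,-2.4,0],"yaw":0,"grip":0},{"dp":[2.9,-2.4,0],"yaw":0,"grip":0},{"dp":[2.9,-2.4,0],"yaw":0,"grip":0},{"dp":[2.9,-2.4,0],"yaw":0,"grip":0},{"dp":[2.9,-2.4,0],"yaw":0,"grip":0}], squeeze=40)

```text
time: 1.3
ee_pos: [0.4014, -0.3342, 0.2314]
ee_rot: [0.0, 0.99, 0.142, 0.0]
wrist_force: [0.4, -0.7, -0.1]
width: 0.0001
```

Request:
apply_moves(rows=[{"dp":[2.8,-2.3,0],"yaw":0,"grip":0},{"dp":[2.8,-2.3,0],"yaw":0,"grip":0},{"dp":[2.8,-2.3,0],"yaw":0,"grip":0},{"dp":[2.8,-2.3,0],"yaw":0,"grip":0},{"dp":[2.8,-2.3,0],"yaw":0,"grip":0},{"dp":[0,0,0],"yaw":-0.12,"grip":0},{"dp":[0,0,0],"yaw":-0.12,"grip":0},{"dp":[0,0,0],"yaw":-0.12,"grip":0},{"dp":[0,0,0],"yaw":-0.12,"grip":0},{"dp":[0,0,0],"yaw":-0.12,"grip":0}])

```text
time: 2.3
ee_pos: [0.5027, -0.1857, 0.2313]
ee_rot: [0.0, 0.902, 0.431, 0.0]
wrist_force: [0.5, 0.3, 0.1]
width: 0.0003
```

Request:
apply_moves(rows=[{"dp":[0,0,0],"yaw":-0.12,"grip":0},{"dp":[0,0,0],"yaw":-0.12,"grip":0},{"dp":[0,0,0],"yaw":-0.12,"grip":0},{"dp":[0,0,0],"yaw":-0.12,"grip":0},{"dp":[0,0,0],"yaw":-0.12,"grip":0},{"dp":[0,0,0],"yaw":-0.017,"grip":0},{"dp":[0,0,1],"yaw":0,"grip":0},{"dp":[0,0,1],"yaw":0,"grip":0},{"dp":[0,0,1],"yaw":0,"grip":0},{"dp":[0,0,0],"yaw":0,"grip":0}])

```text
time: 3.3
ee_pos: [0.5021, -0.1855, 0.1991]
ee_rot: [-0.001, 0.731, 0.682, -0.001]
wrist_force: [-0.7, 0.4, -0.3]
width: 0.0
```

```bash
sed -i 's/C=np.array(\[.589,-.0742\])/C=np.array([.5875,-.0722])/' h.py; cat >> h.py <<'E'
def where():
    from scipy.spatial.transform import Rotation as Ro
    s=get_state();p=s["ee_pos"];q=s["ee_rot"];R=Ro.from_quat(np.r_[q[1:],q[0]]).as_matrix()
    d=p[:2]-C;print("t",s["time"],"box x,y,z mm",(1000*np.r_[d@XA,d@YA,p[2]]).round(1),"toolx",R[:,0].round(3),"z",R[:,2].round(3),"F",s["wrist_force"].round(2),"w",s["width"])
E
python3 - <<'E'
from h import *
where()
f=eyes.grab_frame("top");g=eyes.grab_frame("side")
crop(f,250,180,200,130,4,"pics/t1.png");crop(g,255,120,150,150,4,"pics/s1.png")
E
```

```text
t 3.3 box x,y,z mm [ -77.5 -118.8  199.1] toolx [0.069 0.998 0.001] z [-0.003  0.001 -1.   ] F [-0.67  0.37 -0.31] w 3.797470636925967e-05
```

View pics/s1.png

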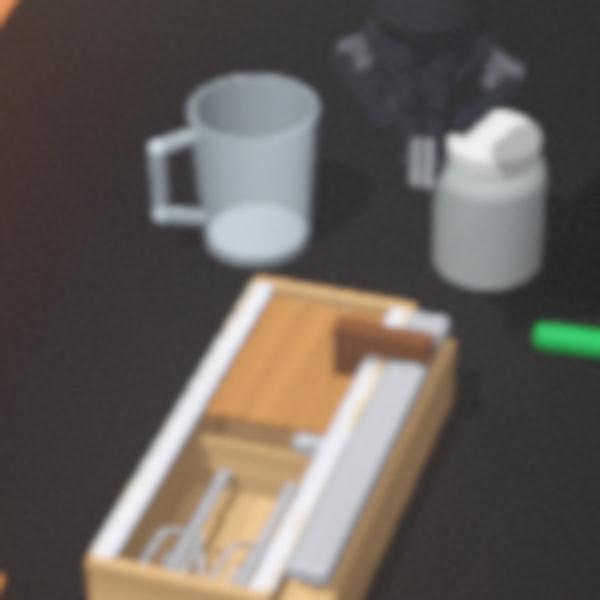

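View pics/t1.png

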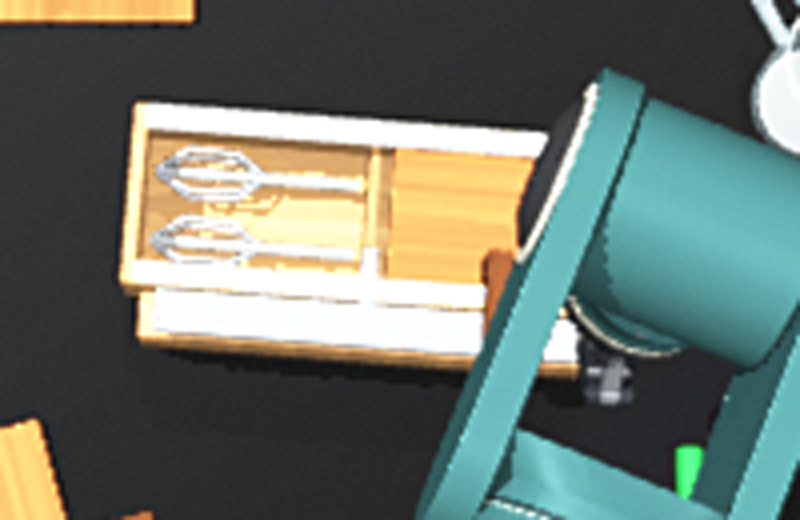

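The side crop shows the closed fingertips at about (423,185), above and beyond the bar's near end, with nothing beneath them but the bar. I'll lower to just above it.

Request:
apply_moves(rows=[{"dp":[0,0,2],"yaw":0,"grip":0},{"dp":[0,0,2],"yaw":0,"grip":0},{"dp":[0,0,2],"yaw":0,"grip":0},{"dp":[0,0,2],"yaw":0,"grip":0},{"dp":[0,0,1.5],"yaw":0,"grip":0},{"dp":[0,0,1],"yaw":0,"grip":0},{"dp":[0,0,0.5],"yaw":0,"grip":0},{"dp":[0,0,0.2],"yaw":0,"grip":0},{"dp":[0,0,0],"yaw":0,"grip":0},{"dp":[0,0,0],"yaw":0,"grip":0}])

```text
time: 4.4
ee_pos: [0.5031, -0.1859, 0.09]
ee_rot: [0.0, 0.731, 0.683, 0.0]
wrist_force: [-0.5, -0.1, -0.7]
width: -0.0001
```

```bash
python3 - <<'E'
from h import *
where()
g=eyes.grab_frame("side")
crop(g,315,150,80,70,8,"pics/s2.png");print(proj(g,[get_state()["ee_pos"]]))
E
```

```text
t 4.4 box x,y,z mm [ -76.6 -119.1   90. ] toolx [ 0.068  0.998 -0.   ] z [ 0.001 -0.    -1.   ] F [-0.45 -0.09 -0.68] w -6.710806770245799e-05
[[359.50932021 198.61050582]]
```

View pics/s2.png

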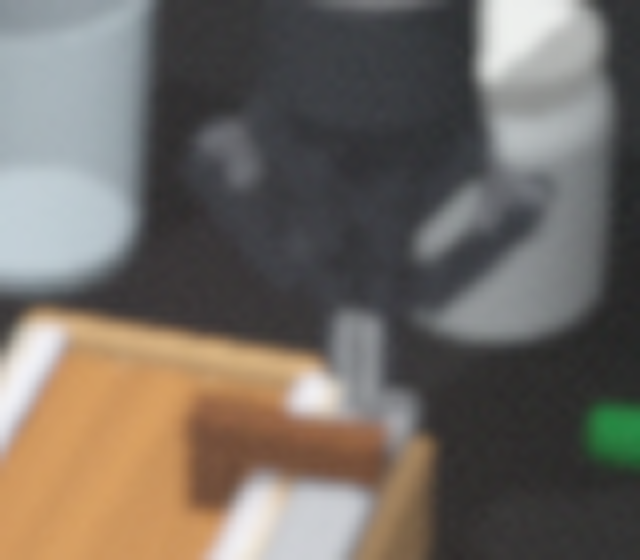

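The fingers are over the bar behind the lug. Lug face is at crop (380,450), fingertips at (355,415). Pressing down now, with a 1 mm correction toward −x.

Request:
apply_moves(rows=[{"dp":[0,-0.1,0.5],"yaw":0,"grip":0},{"dp":[0,0,0.4],"yaw":0,"grip":0},{"dp":[0,0,0.3],"yaw":0,"grip":0},{"dp":[0,0,0.2],"yaw":0,"grip":0},{"dp":[0,0,0.2],"yaw":0,"grip":0},{"dp":[0,0,0.1],"yaw":0,"grip":0},{"dp":[0,0,0.1],"yaw":0,"grip":0},{"dp":[0,0,0.1],"yaw":0,"grip":0},{"dp":[0,0,0],"yaw":0,"grip":0},{"dp":[0,0,0],"yaw":0,"grip":0}])

```text
time: 5.45
ee_pos: [0.5018, -0.1858, 0.0705]
ee_rot: [0.0, 0.731, 0.683, -0.0]
wrist_force: [-2.3, 0.9, 4.5]
width: -0.0001
```

```bash
python3 - <<'E'
from h import *
where()
g=eyes.grab_frame("side")
crop(g,275,150,120,120,5,"pics/s3.png")
E
```

```text
t 5.45 box x,y,z mm [ -77.8 -119.1   70.5] toolx [ 0.068  0.998 -0.   ] z [ 0. -0. -1.] F [-2.26  0.93  4.5 ] w -5.0347978073320235e-05
```

View pics/s3.png

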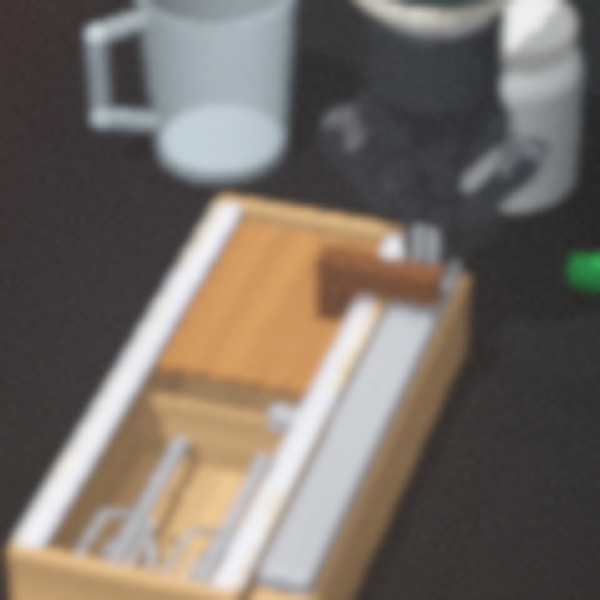

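The bar is down: tip z is 70.5 mm (9.5 mm depression), and in the picture it sits low beside the lip. Now a slow push along +box y, checking z on the way.

Request:
apply_moves(rows=[{"dp":[0.3,0,0.02],"yaw":0,"grip":0},{"dp":[0.5,0,0],"yaw":0,"grip":0},{"dp":[0.5,0,0],"yaw":0,"grip":0},{"dp":[0.5,0,0],"yaw":0,"grip":0},{"dp":[0.5,0,0],"yaw":0,"grip":0},{"dp":[0.5,0,0],"yaw":0,"grip":0},{"dp":[0.5,0,0],"yaw":0,"grip":0},{"dp":[0.5,0,0],"yaw":0,"grip":0},{"dp":[0.5,0,0],"yaw":0,"grip":0},{"dp":[0.5,0,0],"yaw":0,"grip":0}])

```text
time: 6.5
ee_pos: [0.5054, -0.1387, 0.0707]
ee_rot: [0.001, 0.731, 0.683, -0.0]
wrist_force: [-6.2, -24.6, 9.8]
width: 0.0004
```

```bash
python3 - <<'E'
from h import *
where()
g=eyes.grab_frame("side")
crop(g,275,150,120,120,5,"pics/s4.png")
E
```

```text
t 6.5 box x,y,z mm [-77.4 -71.9  70.7] toolx [ 0.068  0.998 -0.002] z [ 0.001 -0.003 -1.   ] F [ -6.15 -24.63   9.79] w 0.0003894639675733494
```

View pics/s4.png

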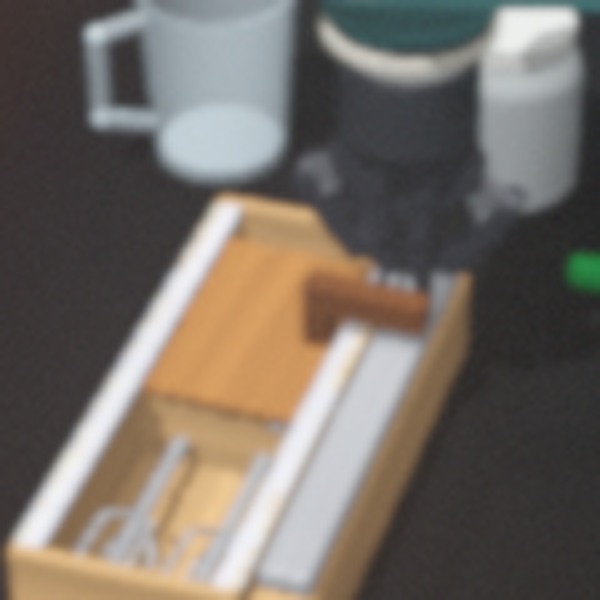

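The lid is moving, with the lug now at crop (375,300) and the lid's front edge over the tooth. The push force reads 24 N, so I'll hold briefly and check whether it is transient.

Request:
apply_moves(rows=[{"dp":[0,0,0],"yaw":0,"grip":0},{"dp":[0,0,0],"yaw":0,"grip":0},{"dp":[0,0,0],"yaw":0,"grip":0},{"dp":[0,0,0],"yaw":0,"grip":0},{"dp":[0,0,0],"yaw":0,"grip":0},{"dp":[0,0,0.03],"yaw":0,"grip":0},{"dp":[0.2,0,0],"yaw":0,"grip":0},{"dp":[0.2,0,0],"yaw":0,"grip":0},{"dp":[0.2,0,0],"yaw":0,"grip":0},{"dp":[0.2,0,0],"yaw":0,"grip":0}])

```text
time: 7.55
ee_pos: [0.506, -0.1305, 0.0704]
ee_rot: [0.001, 0.731, 0.683, -0.0]
wrist_force: [-0.3, -4.5, 6.3]
width: 0.0001
```

```bash
python3 - <<'E'
from h import *
where()
f=eyes.grab_frame("top")
crop(f,250,180,200,130,4,"pics/t5.png")
E
```

```text
t 7.55 box x,y,z mm [-77.4 -63.7  70.4] toolx [ 0.068  0.998 -0.001] z [ 0.001 -0.001 -1.   ] F [-0.31 -4.54  6.33] w 5.382285084794554e-05
```

View pics/t5.png

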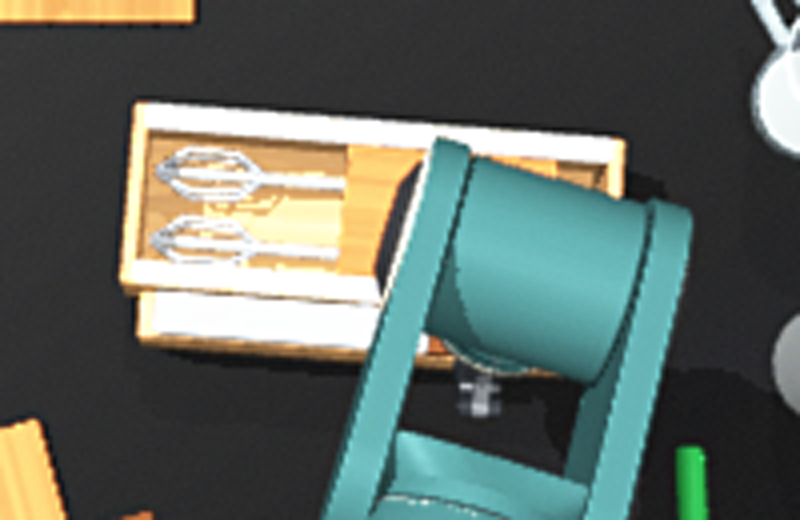

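That was transient: it is down to 4.5 N and z is steady at 70.4 mm. I'll continue gently.

Request:
apply_moves(rows=[{"dp":[0.4,0,0],"yaw":0,"grip":0},{"dp":[0.4,0,0],"yaw":0,"grip":0},{"dp":[0.4,0,0],"yaw":0,"grip":0},{"dp":[0.4,0,0],"yaw":0,"grip":0},{"dp":[0.4,0,0],"yaw":0,"grip":0},{"dp":[0.4,0,0],"yaw":0,"grip":0},{"dp":[0.4,0,0],"yaw":0,"grip":0},{"dp":[0.4,0,0],"yaw":0,"grip":0},{"dp":[0.4,0,0],"yaw":0,"grip":0},{"dp":[0.4,0,0],"yaw":0,"grip":0}])

```text
time: 8.6
ee_pos: [0.5088, -0.0904, 0.0703]
ee_rot: [0.001, 0.731, 0.683, 0.0]
wrist_force: [0.3, -4.6, 6.2]
width: 0.0002
```

```bash
python3 -c "
from h import *
where()"
```

```text
t 8.6 box x,y,z mm [-77.3 -23.5  70.3] toolx [ 0.068  0.998 -0.001] z [ 0.001 -0.001 -1.   ] F [ 0.35 -4.6   6.17] w 0.00021919790283082724
```

Request:
apply_moves(rows=[{"dp":[0.4,0,0],"yaw":0,"grip":0},{"dp":[0.4,0,0],"yaw":0,"grip":0},{"dp":[0.4,0,0],"yaw":0,"grip":0},{"dp":[0.4,0,0],"yaw":0,"grip":0},{"dp":[0.4,0,0],"yaw":0,"grip":0},{"dp":[0.4,0,0],"yaw":0,"grip":0},{"dp":[0.4,0,0],"yaw":0,"grip":0},{"dp":[0.4,0,0],"yaw":0,"grip":0},{"dp":[0.4,0,0],"yaw":0,"grip":0},{"dp":[0.4,0,0],"yaw":0,"grip":0}])

```text
time: 9.6
ee_pos: [0.5115, -0.0504, 0.0703]
ee_rot: [0.001, 0.731, 0.683, 0.0]
wrist_force: [-0.4, -4.3, 4.7]
width: -0.0004
```

Request:
apply_moves(rows=[{"dp":[0.4,0,0],"yaw":0,"grip":0},{"dp":[0.4,0,0],"yaw":0,"grip":0},{"dp":[0.4,0,0],"yaw":0,"grip":0},{"dp":[0.4,0,0],"yaw":0,"grip":0},{"dp":[0.4,0,0],"yaw":0,"grip":0},{"dp":[0.4,0,0],"yaw":0,"grip":0},{"dp":[0.4,0,0],"yaw":0,"grip":0},{"dp":[0.4,0,0],"yaw":0,"grip":0},{"dp":[0.3,0,0],"yaw":0,"grip":0},{"dp":[0,0,0],"yaw":0,"grip":0}])

```text
time: 10.6
ee_pos: [0.5138, -0.0152, 0.0703]
ee_rot: [0.001, 0.731, 0.683, 0.0]
wrist_force: [-0.2, -1.6, 6.3]
width: 0.0001
```

```bash
python3 - <<'E'
from h import *
where()
g=eyes.grab_frame("side")
crop(g,265,150,120,140,5,"pics/s6.png")
E
```

```text
t 10.6 box x,y,z mm [-77.4  51.9  70.3] toolx [ 0.068  0.998 -0.001] z [ 0.001 -0.001 -1.   ] F [-0.2  -1.57  6.28] w 0.00013795184327014063
```

View pics/s6.png

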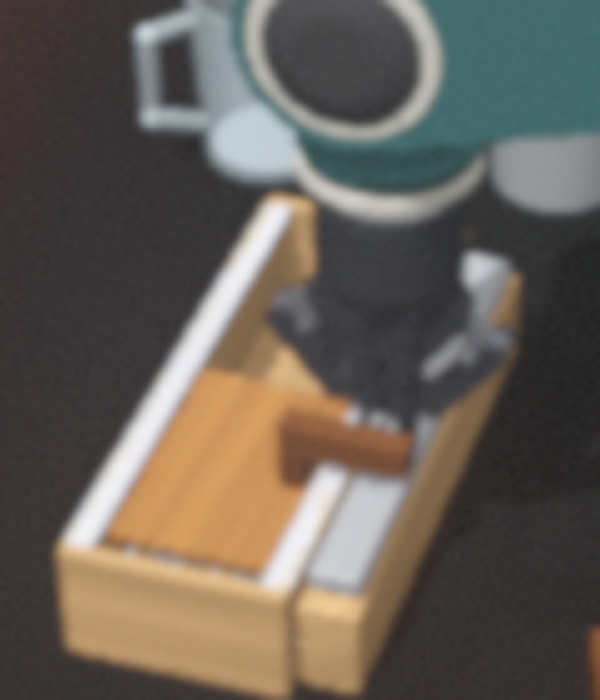

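The lid is nearly there, with a sliver of compartment still showing at crop (180,562). I estimate the lid at about +71 mm, so I'll push about 10 mm more.

Request:
apply_moves(rows=[{"dp":[0.2,0,0],"yaw":0,"grip":0},{"dp":[0.2,0,0],"yaw":0,"grip":0},{"dp":[0.2,0,0],"yaw":0,"grip":0},{"dp":[0.2,0,0],"yaw":0,"grip":0},{"dp":[0.1,0,0],"yaw":0,"grip":0},{"dp":[0.1,0,0],"yaw":0,"grip":0},{"dp":[0,0,0],"yaw":0,"grip":0},{"dp":[0,0,0],"yaw":0,"grip":0},{"dp":[0,0,0],"yaw":0,"grip":0},{"dp":[0,0,0],"yaw":0,"grip":0}])

```text
time: 11.65
ee_pos: [0.5145, -0.0055, 0.0703]
ee_rot: [0.001, 0.731, 0.683, 0.0]
wrist_force: [0.8, -4.6, 6.0]
width: 0.0004
```

```bash
python3 - <<'E'
from h import *
where()
g=eyes.grab_frame("side")
crop(g,265,150,120,140,5,"pics/s7.png")
for y in (145,150,155): print(y,((proj(g,[W(-52,y,62),W(52,y,62)])-[265,150]+.5)*5).round())
E
```

```text
t 11.65 box x,y,z mm [-77.3  61.6  70.3] toolx [ 0.068  0.998 -0.001] z [ 0.001 -0.001 -1.   ] F [ 0.81 -4.56  5.98] w 0.00041020947313061675
145 [[285. 582.]
 [ 91. 542.]]
150 [[282. 589.]
 [ 87. 548.]]
155 [[279. 595.]
 [ 84. 555.]]
```

View pics/s7.png

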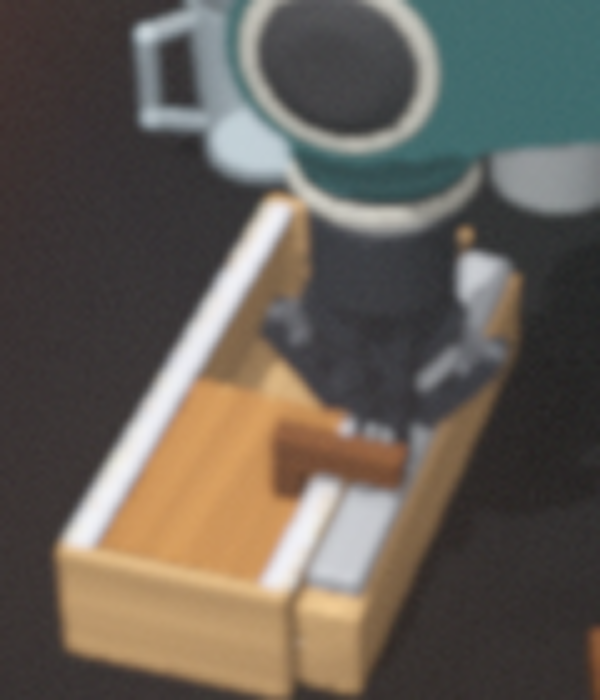

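The lid now reaches the end wall region, about +80.6 mm by the tip position. I'll back off 4 mm with the bar still held, then lift straight up.

Request:
apply_moves(rows=[{"dp":[-0.2,0,0],"yaw":0,"grip":0},{"dp":[-0.2,0,0],"yaw":0,"grip":0},{"dp":[0,0,0],"yaw":0,"grip":0},{"dp":[0,0,-0.3],"yaw":0,"grip":0},{"dp":[0,0,-0.5],"yaw":0,"grip":0},{"dp":[0,0,-0.5],"yaw":0,"grip":0},{"dp":[0,0,-1],"yaw":0,"grip":0},{"dp":[0,0,-2],"yaw":0,"grip":0},{"dp":[0,0,-2],"yaw":0,"grip":0},{"dp":[0,0,-2],"yaw":0,"grip":0}])

```text
time: 12.7
ee_pos: [0.5135, -0.0092, 0.1539]
ee_rot: [-0.0, 0.731, 0.683, -0.0]
wrist_force: [-0.2, 0.0, 0.1]
width: 0.0
```

Request:
apply_moves(rows=[{"dp":[0,0,-3],"yaw":0,"grip":0},{"dp":[-2,-2,-3],"yaw":0,"grip":0},{"dp":[-3,-2,0],"yaw":0,"grip":0},{"dp":[-4,-2,0],"yaw":0,"grip":0},{"dp":[-4,-2,0],"yaw":0,"grip":0},{"dp":[-4,-2,0],"yaw":0,"grip":0},{"dp":[-4,-2,0],"yaw":0,"grip":0},{"dp":[-4,0,0],"yaw":0,"grip":0},{"dp":[-4,0,0],"yaw":0,"grip":0},{"dp":[-2,0,0],"yaw":0,"grip":0}])

```text
time: 13.7
ee_pos: [0.3719, -0.3127, 0.2131]
ee_rot: [-0.0, 0.731, 0.682, -0.0]
wrist_force: [-0.1, 0.7, -0.5]
width: 0.0001
```

```bash
python3 - <<'E'
from h import *
where()
f=eyes.grab_frame("top");g=eyes.grab_frame("side")
cv2.imwrite("pics/t8f.png",f["color"][...,::-1])
for fr,n,(x0,y0,w,h) in((f,"top",(270,195,150,90)),(g,"side",(265,180,120,115))):
    s=5;im=cv2.resize(np.ascontiguousarray(fr["color"][y0:y0+h,x0:x0+w,::-1]),None,fx=s,fy=s,interpolation=cv2.INTER_CUBIC)
    for P,c in(([W(x,y,80) for x,y in((-64,140),(-64,-140),(-92,-140),(-92,140))],(255,0,0)),([W(x,80+y,103) for x,y in((-26,8),(-26,-8),(-96,-8),(-96,8))],(0,255,0))):
        p=((proj(fr,P)-[x0,y0]+.5)*s).astype(int); cv2.polylines(im,[p.reshape(-1,1,2)],True,c,1)
    cv2.imwrite(f"pics/{n}8.png",im)
E
```

```text
t 13.7 box x,y,z mm [-198.8 -254.5  213.1] toolx [ 0.07   0.998 -0.   ] z [-0.001 -0.    -1.   ] F [-0.06  0.71 -0.48] w 0.00010182210238822565
```

View pics/side8.png

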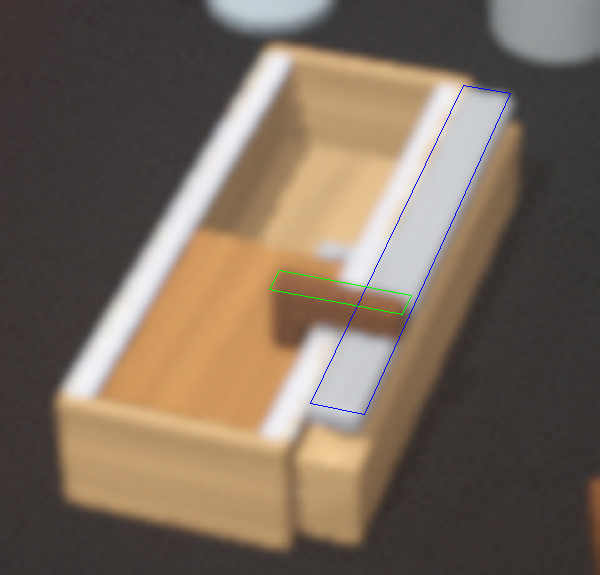

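View pics/top8.png

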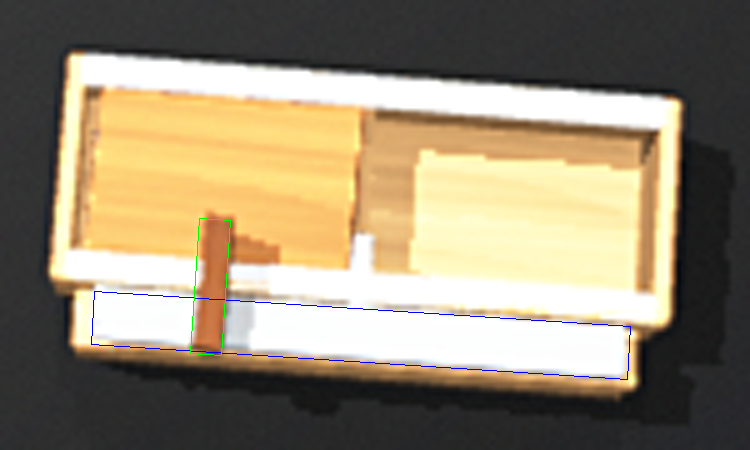

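View pics/t8f.png

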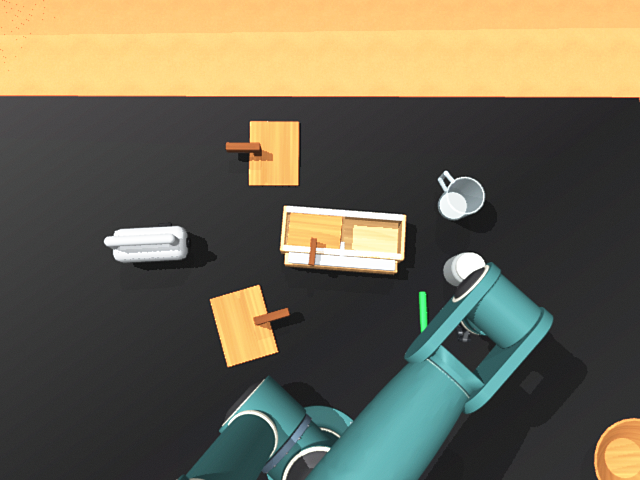

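The lid covers the beaters: its trailing edge is at top crop x≈357, just past the tooth at (362,255), and the lug matches the +80 mm outline. One numeric check remains, comparing the bar's end with the first picture to confirm it is fully up.

```bash
python3 - <<'E'
from h import *
g=eyes.grab_frame("side")["color"].astype(int); a=cv2.imread("pics/side0.png")[...,::-1].astype(int)
s3=cv2.imread("pics/s3.png")  # bar held down, crop 275,150 x5
b=cv2.resize(s3,(120,120),interpolation=cv2.INTER_AREA)[...,::-1].astype(int)
sl=(slice(252,268),slice(322,345))
print("now vs start",abs(g[sl]-a[sl]).mean(),"held-down vs start",abs(b[252-150:268-150,322-275:345-275]-a[sl]).mean())
print("rows col 332 blue: start",a[255:272,332,2],"now",g[255:272,332,2],"down",b[105:120,57,2])
E
```

```text
now vs start 1.3115942028985508 held-down vs start 11.441123188405797
rows col 332 blue: start [209 210 210 211 209 211 211 206 188 169 149 132 128 138 144 148 150] now [208 210 210 211 210 211 211 207 188 169 149 131 127 137 144 148 149] down [201 205 208 209 210 211 211 211 211 211 201 183 164 148 144]
```

The bar's end looks the same as in the starting "up" picture and clearly different from the held-down one. Handing in.

```bash
python3 -c "
from workcell import order
print(order.sign_off())"
```

```text
the job is handed in; nothing more can be done
None
```

The lid is over the beaters and locked there, and the job is handed in at about 14 s. With the fingers shut, I pressed the bar about 9.5 mm down and kept it held. I then pushed the small captive lid by its lug to the beater half, backed off 4 mm, lifted off and moved clear.

**Last checks:**
- **Lid:** the lug matches the +80 mm outline in both views, to about 2–3 mm. The lid's trailing edge is just past the tooth.
- **Bar:** its end matches the starting "up" picture (mean difference 1.3, against 11.4 when held down), so it is fully back up.
- **Bystanders:** mixer and jug are unmoved in the last top picture. The arm hides part of the jar and spatula there, but the parts in view have not moved.
- **Robot:** it touches nothing, and the wrist force is near zero.

**What disagreed:**
- The push force briefly reached about 25 N early in the push, then settled to about 4.5 N. It stayed well under the limits.
- My first box fit was off by about 2 mm. I corrected it before the first move.

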